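Twist the top pot off the stacked tower and put it on the scale

TASK

Take only the top pot off the tower of twist-lock storage pots and stand it gently, upright, in the middle of the bench scale's pan to be weighed. The pots are nested and locked: turn the top one anticlockwise (seen from above) until you feel it come up against its stop, then lift it off, leaving the pot beneath it seated in its foot; do not pull that one up with it.

Things in the scene. Friction and masses are not known exactly. Their poses are not given: they have to be found in the camera images.
- top_pot_center (a point): Top pot, the only capped one: white, round, 62 mm diameter, with a grey ribbed cap (59 mm diameter, 10 mm high). Point on its axis, half-way up its 50 mm high visible part (25 mm to the cap's top, 25 mm to its lower edge, 36 mm to its hidden lowest point); z up. 0.10 to 0.21 kg. Fingertips over 25 mm below this point would clamp the pot beneath too.
- top_pot_edge (a point): On the top pot's axis at its lower edge, where it sits on the rim beneath. A 17 mm radius spigot with three lugs (24 mm radius), its foot when set down, reaches 11 mm further down into the pot beneath, 2 mm sideways play. The lugs lie under tabs: lifting over 2 mm while locked pulls up the pot beneath. It turns almost freely; clockwise is a dead end.
- tower_axis (a point): Centre of the rim of the tower's grey foot, 26 mm above the worktop, on a dark 105 mm square steel plate screwed down; z up. The lock of the top pot: turning it anticlockwise by 35 to 75 degrees (differs each run, not visible) brings its lugs to a hard stop; 0.3 N m is ample to feel it. At the stop and up to 10 degrees before it the lugs are free to rise straight out.
- next_pot_center (a point): The pot beneath, which stays: white, open, 62 mm diameter, 48 mm high as seen, 0.36 to 0.44 kg (its weight is felt if it is dragged). Point on its axis, 24 mm below its rim, 35 mm above its lowest point; seated, 24 mm above tower_axis. Keyed in the foot: it cannot turn, but nothing holds it down. Its x axis tells nothing of use.
- pan_center (a point): Centre of the top face of the scale's round bright steel pan (104 mm diameter), 46 mm above the worktop, z up. The grey bench scale is 150 by 120 mm, 28 mm high, with a small black-framed display at one end, fixed in place.
- scale_pan (a joint): How far the scale's sprung pan is pressed down, m: about 0.0003 when empty, 0.5 mm more for each newton, bottoming at 0.010 (20 N). Over 0.009 the scale is overloaded: do not drop things on it or press hard.
Mind the look-alikes: they are no part of the job. What is shaped like the part that bears top_pot_center but pink, purple or turquoise is not meant.

How it is judged:
By the outcome, as a careful person would: the job done as asked, in the order asked, and still so for the second after the job is handed in, with the robot touching nothing.
It also fails if it takes over 58 s, if anything falls off the work surface, if the arm or the gripper's body presses on something with over 40 N, if the wrist force passes 120 N, or if a joint passes its speed limit or range.

ROBOT

A 7-joint arm with a two-finger parallel gripper is mounted at the origin on a cart in front of the work surface, level with it; the furniture and walls round the work are solid. World frame = base frame: x ahead of the robot, y to its left, z up, the work surface at z = 0. Lengths are in m, angles in degrees, forces in N, time in s.
With the tool pointing down it reaches from about 0.425 to 0.875 m from the base axis. Payload 4.7 kg.
Tool frame: the origin (TCP) lies at the very end of the fingers, on their centre line; the grasp point (between the pads) lies 19 mm behind it; z points along the fingers, y is the line along which they close (so a half turn about z gives the same grasp; the last joint's range is limited). The gripper opens to 87 mm and grips with 3 to 60 N. Pads are 19 mm wide; open, the fingers measure 117 mm over their backs; the gripper's body (75 mm by 190 mm) begins 51 mm behind the grasp point.
Start: joints at [-72.244, 18.392, -4.016, 83.108, 1.295, 78.541, -3.26], TCP at [0.19, 0.622, 0.187] pointing down, gripper open.
Joint ranges: [-163.93, 163.93], [-17.29, 119.83], [-79.2, 71.16], [3.27, 140.29], [-89.18, 269.18], [5.43, 117.66], [-154.24, 154.24]. Speed limits (degrees/s): [147.25, 147.25, 180, 180, 180, 180, 180].

INTERFACE

Orientations are given as [roll, pitch, yaw] about the fixed x, y, z axes, in that order (R = Rz(yaw) Ry(pitch) Rx(roll)).
In Python, from cell import telemetry, cams, env gives the robot as it stands.
- The arm moves only by the tool arm_command, never from a script. Its argument "series" is text: rows parted by semicolons, each of 5 numbers parted by spaces: the shift along the tool's x, y, z in mm, then the turn about the tool's z in rad, then the closure in counts, from 0 (fully open) to 255 (shut). A call has 1 to 20 rows; each row shifts and turns the commanded pose from where the row before left it, along the tool's axes as they then stand; what a row does not reach is not made up. A row lasts 1/12 s, in which the tool goes at most 41.7 mm and 7.16 degrees, less where a joint would pass 70% of its speed; a pose out of reach is approached as far as the arm can. A call is refused whole if a number of a shift passes 41.7 or a number of a turn 0.125, either way. A call with a gripper value outside its range is refused whole. The fingers move at their own pace and stop on an object; "squeeze" is the grip in N (left out, the last holds). Time passes only in rows, so rows that do not move let the fingers close. It gives the time, the measured TCP pose, the force, the opening and the grip force at its end, in the units of the state.
- telemetry.get_obs(): the state, without advancing time (a new reading comes with each control period).
- cams.read_camera(name): name is "side" or "top" or "wrist"; returns the picture (420x560x3 uint8, blue, green, red); there is no depth.
- cams.calibration(name): a dict with "K" (3x3 intrinsics, pixels), "origin" and "rotation" of the camera in the world; the wrist camera has in their place "hand_eye" (4x4, takes a point from camera to tool coordinates, whose origin is the TCP and whose axes are the flange's). Camera axes: x right, y down, z forward; pixel columns grow to the right and rows downward; lengths in m; the calibration is good to about 2 mm. The wrist camera is an equidistant fisheye: a pixel r from the principal point sees the ray r / f radians off the axis. A picture is of the moment at which its call begins: read the wrist's pose just before it. calibration takes no time and is no camera call.
- env.sign_off(): hands the job in; it is judged then, once.
The state is a dict: "time_s": time; "qpos": joint angles; "joint_velocities": joint speeds; "effort": joint torques, N m; "tool_pos": TCP position; "tool_rot": TCP orientation; "force": force on the tool from outside, world axes, zero at the start; "wrist_torque": the same for the moment, N m; "grip_width": finger opening in m; "grasp_force": force on a finger pad.
Only numpy, scipy, OpenCV 4.12 (cv2) and the standard library are available. Lean on these libraries where they do the work, as an engineer would, in place of code of your own. Each camera call takes 0.05 s, during which the arm holds its last target. There are 200 camera calls.

## Working session

There is one attempt and no reset: what is moved stays moved. The work goes in short steps, Python scripts to look and compute and a tool call to move; the robot and the scene stay as the last step left them, time stands still between calls to the robot, and variables do not carry over. Pictures are saved under pics/ and viewed, at most 10 in all, crops included, and the job is handed in when it is done.

Besides the shell and the picture viewer there is one more tool, called after "Call:" as name(argument=value, ...) on one line, values as JSON. arm_command: Moves the arm, as the interface text tells. Its arguments: {"type":"object","properties":{"series":{"type":"string"},"squeeze":{"type":"number"}},"required":["series"]}

```bash
mkdir -p pics; ls; python3 - <<'E'
from cell import telemetry,cams,env
import cv2,numpy as np
o=telemetry.get_obs();print({k:np.round(v,3).tolist() for k,v in o.items()})
for n in("side","top","wrist"):
    cv2.imwrite(f"pics/{n}0.png",cams.read_camera(n))
    print(n,cams.calibration(n))
a=np.hstack([cv2.imread("pics/side0.png"),cv2.imread("pics/top0.png")])
cv2.imwrite("pics/st0.png",cv2.resize(a,(800,300)))
E
```

```text
pics
{'time_s': 0.0, 'qpos': [-72.245, 18.439, -4.016, 83.175, 1.297, 78.539, -3.261], 'joint_velocities': [0.053, 0.02, 0.121, -0.015, 0.003, -0.016, 0.018], 'effort': [-0.0, -49.13, -0.404, -31.253, -0.064, 0.044, 0.0], 'tool_pos': [0.189, 0.621, 0.186], 'tool_rot': [-179.892, 0.007, 163.054], 'force': [-0.458, -0.809, -0.374], 'wrist_torque': [0.011, -0.014, -0.031], 'grasp_force': 0.0, 'grip_width': 0.087}
side {'K': array([[410.14599901,   0.        , 282.77668804],
       [  0.        , 410.14599901, 204.14937364],
       [  0.        ,   0.        ,   1.        ]]), 'origin': array([ 0.46468704, -0.70743786,  0.53789   ]), 'rotation': array([-120.89845115,   -0.62142429,   -2.4531368 ])}
top {'K': array([[515.81988749,   0.        , 275.73929855],
       [  0.        , 515.81988749, 205.92743101],
       [  0.        ,   0.        ,   1.        ]]), 'origin': array([0.29463667, 0.00926623, 1.35036111]), 'rotation': array([-170.44157981,    0.48269491,  -88.86037377])}
wrist {'K': array([[325.1922621 ,   0.        , 277.67501439],
       [  0.        , 325.1922621 , 209.14193217],
       [  0.        ,   0.        ,   1.        ]]), 'hand_eye': array([[ 6.64580978e-04, -9.56072706e-01, -2.93128877e-01,
         8.04365335e-02],
       [ 9.99999240e-01,  9.39797684e-04, -7.98060037e-04,
        -1.01877058e-03],
       [ 1.03848526e-03, -2.93128123e-01,  9.56072604e-01,
        -1.97801536e-01],
       [ 0.00000000e+00,  0.00000000e+00,  0.00000000e+00,
         1.00000000e+00]])}
```

View pics/top0.png

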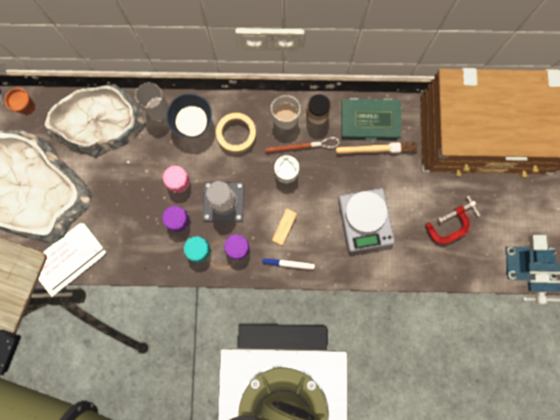

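View pics/side0.png

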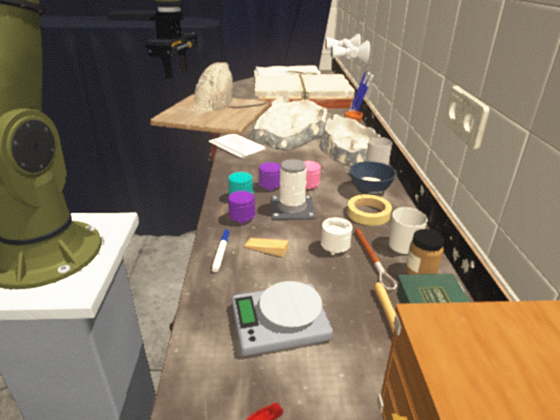

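```bash
python3 - <<'E'
import cv2,numpy as np
t=cv2.imread("pics/top0.png")[160:240,180:280];s=cv2.imread("pics/side0.png")[145:235,242:342]
p=cv2.imread("pics/top0.png")[180:260,330:400]
f=lambda a:cv2.resize(a,None,fx=4,fy=4,interpolation=cv2.INTER_CUBIC)
a=np.zeros((360,800,3),np.uint8);a[:320,:400]=f(t);a[:,400:]=f(s)
cv2.imwrite("pics/crop.png",a)
E
```

```text
(no output)
```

View pics/crop.png

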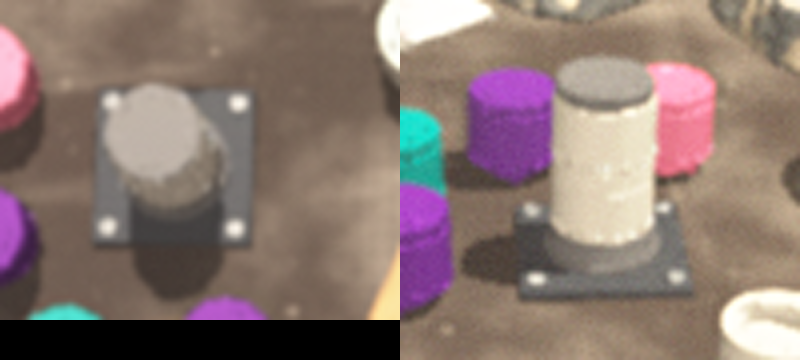

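```bash
cat > h.py <<'E'
import numpy as np,cv2
from scipy.spatial.transform import Rotation as R
from cell import telemetry,cams,env
def rot(r): return R.from_euler('xyz',r,degrees=True).as_matrix()
def ray(n,uv,obs=None):
    c=cams.calibration(n);K=c["K"];d=np.array([(uv[0]-K[0,2])/K[0,0],(uv[1]-K[1,2])/K[1,1],1.])
    if n=="wrist":
        r=np.hypot(d[0],d[1]);d=np.array([*(d[:2]/max(r,1e-9)*np.sin(r)),np.cos(r)])
        H=c["hand_eye"];W=rot(obs["tool_rot"])
        return W@H[:3,3]+obs["tool_pos"],W@H[:3,:3]@d
    return c["origin"],rot(c["rotation"])@d
def plane(n,uv,z,obs=None):
    o,d=ray(n,uv,obs);return o+d*(z-o[2])/d[2]
def tri(a,b):
    (o,d),(p,e)=a,b;s=np.linalg.lstsq(np.c_[d,-e],p-o,rcond=None)[0]
    q,w=o+s[0]*d,p+s[1]*e;return (q+w)/2,np.linalg.norm(q-w)
E
python3 - <<'E'
from h import *
np.set_printoptions(precision=4,suppress=True)
tc,sc=(218,192.75),(293.2,165.5)
print("cap",plane("top",tc,.124),plane("side",sc,.124),tri(ray("top",tc),ray("side",sc)))
print("plate",plane("top",(223.3,201.2),.006))
for n,z in(("top",(slice(185,240),slice(335,395),)),("side",(slice(275,335),slice(255,330)))):
    im=cv2.imread(f"pics/{n}0.png")[z]
    g=cv2.cvtColor(im,cv2.COLOR_BGR2GRAY);t,_=cv2.threshold(g,0,255,cv2.THRESH_OTSU)
    for th in(185,200,210):
        m=(g>th).astype(np.uint8);m=cv2.morphologyEx(m,cv2.MORPH_OPEN,np.ones((5,5)))
        c=max(cv2.findContours(m,0,1)[0],key=cv2.contourArea);e=cv2.fitEllipse(cv2.convexHull(c))
        u=(e[0][0]+z[1].start,e[0][1]+z[0].start);print(n,th,u,e[1],plane(n,u,.046))
E
```

```text
cap [0.5307 0.1643 0.124 ] [0.5306 0.1583 0.124 ] (array([0.5312, 0.1647, 0.121 ]), np.float64(0.00018022404890026008))
plate [0.5309 0.1643 0.006 ]
top 185 (367.1429138183594, 210.4959659576416) (42.07529067993164, 59.806461334228516) [ 0.5065 -0.2093  0.046 ]
top 200 (364.9023323059082, 209.78570938110352) (39.759674072265625, 47.323787689208984) [ 0.5082 -0.2036  0.046 ]
top 210 (366.26041984558105, 210.7655143737793) (39.765541076660156, 41.20827865600586) [ 0.5058 -0.207   0.046 ]
side 185 (294.61310958862305, 307.32820892333984) (49.92995834350586, 80.46690368652344) [ 0.5105 -0.2171  0.046 ]
side 200 (290.5618362426758, 303.26148986816406) (45.251625061035156, 63.693973541259766) [ 0.5044 -0.2077  0.046 ]
side 210 (290.6043395996094, 303.3595771789551) (45.07639694213867, 62.30331802368164) [ 0.5045 -0.2079  0.046 ]
```

The thing wanted: the white tower with the grey cap (top view 218,193; side 293,166). Look-alikes rejected: pink (176,179), purple (175,218) and (236,247), turquoise (196,249), and a white mug (287,170). The crop confirms the grey-capped tower on its steel plate. Cap rays meet within 0.2 mm at z≈0.121, against 0.124 expected. First I turn and raise the tool, to leave range for the anticlockwise twist.

Call:
arm_command(series="0 0 -3 0.125 0;0 0 -3 0.125 0;0 0 -3 0.125 0;0 0 -3 0.125 0;0 0 -3 0.125 0;0 0 -3 0.125 0;0 0 -3 0.125 0;0 0 -3 0.125 0;0 0 -3 0.125 0;0 0 -3 0.125 0;0 0 -3 0.125 0;0 0 -3 0.125 0;0 0 -3 0.125 0;0 0 -3 0.125 0;0 0 0 0 0;0 0 0 0 0")

```text
time_s: 1.48
tool_pos: [0.1894, 0.6217, 0.2293]
tool_rot: [180.0, 0.0, 63.0]
force: [-0.1, -0.2, 0.2]
grip_width: 0.0871
grasp_force: 0.0
```

```bash
cat >> h.py <<'E'
def to(x,y,z):
    o=telemetry.get_obs();print("t",round(o["time_s"],2),"pos",np.round(o["tool_pos"],4),"rot",np.round(o["tool_rot"],2),"q",np.round(o["qpos"],0),"shift mm",np.round(rot(o["tool_rot"]).T@(np.array([x,y,z])-o["tool_pos"])*1e3,1))
E
python3 -c "
from h import *
to(.531,.1643,.2)"
```

```text
t 1.48 pos [0.1894 0.6217 0.2293] rot [1.7999e+02 1.0000e-02 6.2990e+01] q [ -82.   17.    9.   80.   -3.   83. -101.] shift mm [-252.4  512.1   29.4]
```

Call:
arm_command(series="-14 28.5 0 0 0;-14 28.5 0 0 0;-14 28.5 0 0 0;-14 28.5 0 0 0;-14 28.5 0 0 0;-14 28.5 0 0 0;-14 28.5 0 0 0;-14 28.5 0 0 0;-14 28.5 0 0 0;-14 28.5 0 0 0;-14 28.5 0 0 0;-14 28.5 0 0 0;-14 28.5 0 0 0;-14 28.5 0 0 0;-14 28.5 0 0 0;-14 28.5 0 0 0;-14 28 0 0 0;-14 28 0 0 0;0 0 0 0 0;0 0 0 0 0")

```text
time_s: 3.15
tool_pos: [0.5303, 0.1611, 0.2292]
tool_rot: [180.0, 0.0, 62.7]
force: [0.5, 0.8, -0.1]
grip_width: 0.0868
grasp_force: 0.0
```

```bash
python3 -c "
from h import *
to(.531,.1643,.083)
o=telemetry.get_obs();i=cams.read_camera('wrist');cv2.imwrite('pics/w1.png',i)
from h import *
import json;json.dump({k:np.array(o[k]).tolist() for k in('tool_pos','tool_rot')},open('w1.json','w'))
"
```

```text
t 3.15 pos [0.5303 0.1611 0.2292] rot [1.7999e+02 4.0000e-02 6.2680e+01] q [-50.   6.  33.  94.  -3.  81. -44.] shift mm [  3.2  -0.9 146.2]
```

View pics/w1.png

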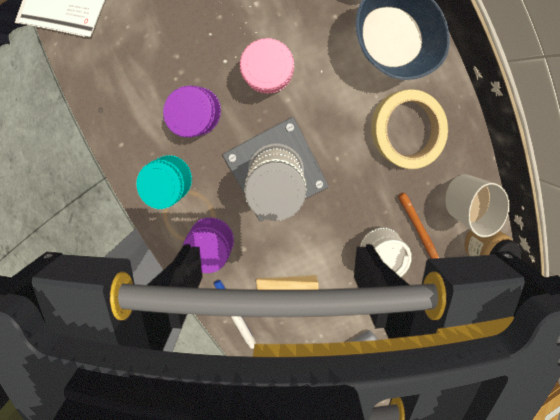

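The wrist view shows the grey cap centred near (275,190), above the plate; nothing stands near the fingers.

```bash
python3 -c "
from h import *
import json;o=json.load(open('w1.json'))
i=cv2.imread('pics/w1.png');g=cv2.medianBlur(cv2.cvtColor(i,6),3)
c=cv2.HoughCircles(g[140:240,220:340],cv2.HOUGH_GRADIENT,1,50,param1=80,param2=12,minRadius=26,maxRadius=36)
print(c)
for uv in [(275,190)]+[(a[0]+220,a[1]+140) for a in c[0]]: print(uv,plane('wrist',uv,.124,o))
# plate from 4 screws
s=[(290,127),(233,157),(319,184)]
for u in s: print(plane('wrist',u,.006,o))
"
```

```text
[[[54.5 48.5 31. ]]]
(275, 190) [0.53117838 0.16708446 0.124     ]
(np.float32(274.5), np.float32(188.5)) [0.5314344 0.1686187 0.124    ]
[0.57240326 0.20715704 0.006     ]
[0.48854315 0.20671912 0.006     ]
[0.57282527 0.12230167 0.006     ]
```

Call:
arm_command(series="2 -1 10 0 0;2 0 10 0 0;0 0 10 0 0;0 0 10 0 0;0 0 10 0 0;0 0 10 0 0;0 0 10 0 0;0 0 10 0 0;0 0 10 0 0;0 0 0 0 0;0 0 0 0 0;0 0 0 0 0")

```text
time_s: 4.2
tool_pos: [0.5309, 0.1676, 0.1399]
tool_rot: [180.0, -0.0, 62.8]
force: [-0.0, 0.0, 0.2]
grip_width: 0.087
grasp_force: 0.0
```

```bash
python3 -c "
from h import *
to(.531,.165,.083)"
```

```text
t 4.2 pos [0.5309 0.1676 0.1399] rot [ 1.7997e+02 -3.0000e-02  6.2780e+01] q [-50.   9.  33. 101.  -5.  71. -43.] shift mm [-2.3  1.2 56.9]
```

Call:
arm_command(series="-1.5 1 10 0 0;0 0 10 0 0;0 0 10 0 0;0 0 10 0 0;0 0 9 0 0;0 0 7 0 0;0 0 0 0 0;0 0 0 0 0;0 0 0 0 0")

```text
time_s: 4.95
tool_pos: [0.5311, 0.1658, 0.0838]
tool_rot: [180.0, -0.0, 62.8]
force: [-0.0, -0.9, 0.0]
grip_width: 0.0869
grasp_force: 0.0
```

```bash
python3 -c "
from h import *
to(.531,.165,.083)"
```

```text
t 4.95 pos [0.5311 0.1658 0.0838] rot [ 1.7997e+02 -3.0000e-02  6.2780e+01] q [-49.  12.  33. 105.  -7.  65. -41.] shift mm [-0.8  0.3  0.8]
```

Close gradually with a light grip first, watching for a one-sided push.

Call:
arm_command(series="0 0 0 0 30;0 0 0 0 50;0 0 0 0 60;0 0 0 0 66;0 0 0 0 72;0 0 0 0 78;0 0 0 0 84;0 0 0 0 90;0 0 0 0 100;0 0 0 0 110;0 0 0 0 110", squeeze=8)

```text
time_s: 5.87
tool_pos: [0.5306, 0.1659, 0.0835]
tool_rot: [-180.0, -0.0, 62.8]
force: [-0.6, -0.1, 0.8]
grip_width: 0.0583
grasp_force: 8.0
```

```bash
python3 -c "
from h import *
to(.531,.165,.083);o=telemetry.get_obs();print(o['force'],o['wrist_torque'],o['grip_width'],o['grasp_force'])"
```

```text
t 5.87 pos [0.5306 0.1659 0.0835] rot [-1.7999e+02 -1.0000e-02  6.2790e+01] q [-49.  12.  33. 105.  -7.  65. -41.] shift mm [-0.6  0.7  0.5]
[-0.56083606 -0.12162946  0.76631188] [0.01492603 0.29708051 0.0330434 ] 0.05829929682734144 8.00195887684822
```

```bash
python3 -c "
from h import *
a=cams.read_camera('wrist')[150:420,130:430];b=cams.read_camera('side')[120:240,225:365]
c=np.zeros((540,800,3),np.uint8);c[:360,:400]=cv2.resize(a,(400,360));c[:343,400:]=cv2.resize(b,(400,343))
cv2.imwrite('pics/g.png',c[:360])"
```

```text
(no output)
```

View pics/g.png

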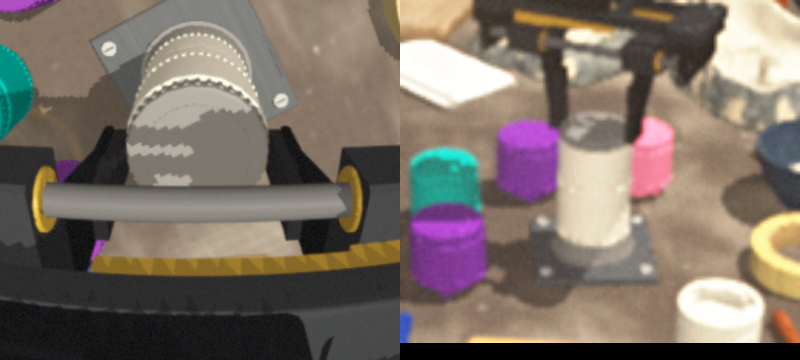

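```bash
python3 -c "
from h import *
c=cams.calibration('side');o=telemetry.get_obs();W=rot(o['tool_rot'])
for l in([0,0,0],[0,.031,0],[0,-.031,0],[0,.031,-.04],[0,-.031,-.04]):
  p=rot(c['rotation']).T@(W@np.array(l)+o['tool_pos']-c['origin']);u=c['K']@p/p[2];print(l,W@np.array(l)+o['tool_pos'],u[:2],'crop',(u[:2]-[225,120])*400/140+[400,0])
p=rot(c['rotation']).T@(np.array([.531,.1645,.124])-c['origin']);u=c['K']@p/p[2];print('cap',u,(u[:2]-[225,120])*400/140+[400,0])
"
```

```text
[0, 0, 0] [0.53062956 0.16585776 0.08350148] [292.59665544 179.42663802] crop [593.13330125 169.79039434]
[0, 0.031, 0] [0.55819909 0.15168309 0.08349496] [304.56582429 182.06887752] crop [627.33092655 177.33965005]
[0, -0.031, 0] [0.50306004 0.18003243 0.08350799] [280.89148305 176.84267674] crop [559.68995156 162.40764782]
[0, 0.031, -0.04] [0.55820497 0.15167615 0.12349496] [305.22489544 166.8242339 ] crop [629.21398696 133.78352544]
[0, -0.031, -0.04] [0.50306592 0.18002549 0.12350799] [281.03684884 161.83123416] crop [560.10528241 119.5178119 ]
cap [293.19008566 164.3527058    1.        ] [594.82881618 126.72201657]
```

```bash
python3 -c "
from h import *
c=cams.calibration('wrist');H=np.linalg.inv(c['hand_eye']);K=c['K']
for l in([0,.031,0],[0,-.031,0],[0,.031,-.038],[0.0095,.031,0],[0.0095,-.031,0],[0.0095,.031,-.038],[0,.04,-.038],[0,.04,0]):
  p=(H@[*l,1])[:3];r=np.hypot(p[0],p[1]);t=np.arctan2(r,p[2]);print(l,K[0,0]*t*p[:2]/r+K[:2,2])
s=cams.read_camera('side')[140:205,262:332];w=cams.read_camera('wrist')[200:300,180:380]
a=np.zeros((390,800,3),np.uint8);a[:,:395]=cv2.resize(s,None,fx=6,fy=6)[:390,:395];a[:200,400:]=cv2.resize(w,(400,200))
cv2.imwrite('pics/g2.png',a)"
```

```text
[0, 0.031, 0] [323.55777678 236.80153199]
[0, -0.031, 0] [229.65367919 236.68813501]
[0, 0.031, -0.038] [332.40139486 262.50393832]
[0.0095, 0.031, 0] [324.25570549 223.25834189]
[0.0095, -0.031, 0] [228.94422621 223.15498298]
[0.0095, 0.031, -0.038] [333.53236769 246.83465413]
[0, 0.04, -0.038] [348.24364841 262.18440467]
[0, 0.04, 0] [336.93092526 236.69171782]
```

View pics/g2.png

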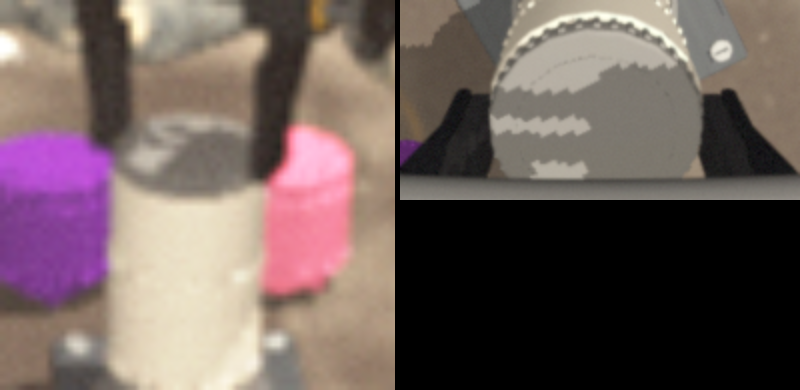

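The close crop shows the fingertip at side pixel (307,170), so z≈0.116. The tips really end about 33 mm short of the stated TCP and hold only the cap, which fits the 58 mm width. I'll open, go lower and look again.

Call:
arm_command(series="0 0 0 0 0;0 0 0 0 0;0 0 0 0 0;0 0 0 0 0;0 0 0 0 0;0 0 0 0 0;0 0 6 0 0;0 0 6 0 0;0 0 6 0 0;0 0 6 0 0;0 0 5 0 0;0 0 0 0 0;0 0 0 0 0")

```text
time_s: 7.15
tool_pos: [0.5304, 0.1656, 0.054]
tool_rot: [-180.0, 0.0, 62.8]
force: [0.2, -0.4, 0.0]
grip_width: 0.0871
grasp_force: 0.0
```

```bash
python3 -c "
from h import *
to(.531,.165,.083)
s=cams.read_camera('side')[140:205,262:332];w=cams.read_camera('wrist')[190:290,180:380]
a=np.zeros((390,800,3),np.uint8);a[:,:395]=cv2.resize(s,None,fx=6,fy=6)[:390,:395];a[:200,400:]=cv2.resize(w,(400,200))
cv2.imwrite('pics/g3.png',a)
c=cams.calibration('side');o=telemetry.get_obs();W=rot(o['tool_rot'])
for z in (0,-.02,-.033):
  p=rot(c['rotation']).T@(W@np.array([0,.043,z])+o['tool_pos']-c['origin']);u=c['K']@p/p[2];print(z,(u[:2]-[262,140])*6)
"
```

```text
t 7.15 pos [0.5304 0.1656 0.054 ] rot [-1.7997e+02  5.0000e-02  6.2780e+01] q [-49.  14.  32. 107.  -9.  61. -40.] shift mm [ -0.3   0.8 -29. ]
0 [281.36691571 322.4803087 ]
-0.02 [283.54645825 278.46050913]
-0.033 [284.98798839 249.34620342]
```

View pics/g3.png

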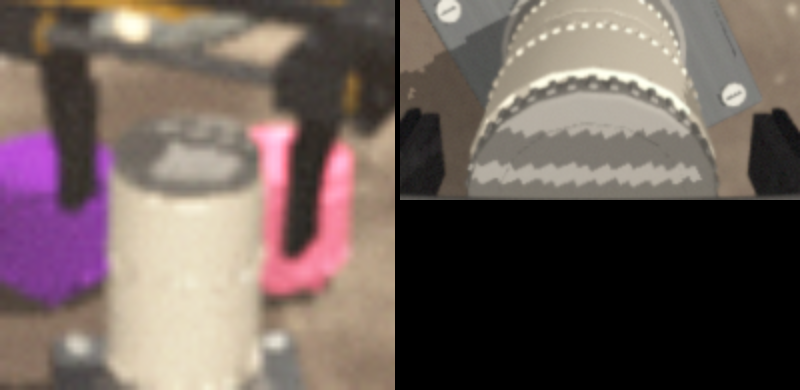

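Now the tip is at side crop row ~255, z≈0.086: on the top pot's body, above the seam at 0.074. The gripper body is clear of the cap.

Call:
arm_command(series="0 0 0 0 30;0 0 0 0 45;0 0 0 0 55;0 0 0 0 60;0 0 0 0 64;0 0 0 0 68;0 0 0 0 72;0 0 0 0 76;0 0 0 0 80;0 0 0 0 90;0 0 0 0 110;0 0 0 0 110", squeeze=8)

```text
time_s: 8.25
tool_pos: [0.5305, 0.1659, 0.0545]
tool_rot: [-180.0, -0.0, 62.8]
force: [-0.9, 1.3, 1.8]
grip_width: 0.0617
grasp_force: 8.0
```

Call:
arm_command(series="0 0 0 0 120;0 0 0 0 140;0 0 0 0 140", squeeze=20)

```text
time_s: 8.5
tool_pos: [0.5305, 0.1659, 0.0545]
tool_rot: [-180.0, -0.0, 62.8]
force: [-1.8, 0.9, 0.6]
grip_width: 0.0614
grasp_force: 20.0
```

```bash
python3 -c "
from h import *
to(.531,.165,.083);o=telemetry.get_obs();print(o['force'],o['wrist_torque'],o['grip_width'],o['grasp_force'])"
```

```text
t 8.5 pos [0.5305 0.1659 0.0545] rot [-179.98   -0.     62.79] q [-49.  14.  32. 107.  -9.  61. -40.] shift mm [ -0.6   0.8 -28.5]
[-1.79637962  0.91060877  0.62866451] [ 0.14627753  0.52017648 -0.04181845] 0.0613828807777704 20.000808387994766
```

Call:
arm_command(series="0 0 0 -0.05 140;0 0 0 -0.08 140;0 0 0 -0.08 140;0 0 0 -0.08 140;0 0 0 -0.08 140;0 0 0 -0.08 140;0 0 0 -0.05 140;0 0 0 0 140")

```text
time_s: 9.17
tool_pos: [0.5314, 0.1653, 0.0546]
tool_rot: [179.9, 0.0, 91.5]
force: [0.2, 0.2, -0.0]
grip_width: 0.0619
grasp_force: 20.0
```

```bash
cat > s.py <<'E'
from h import *
o=telemetry.get_obs();print(*[np.round(o[k],3) for k in('time_s','tool_pos','tool_rot','force','wrist_torque','qpos','effort','grip_width')])
E
python3 s.py
```

```text
9.167 [0.531 0.165 0.055] [1.79932e+02 1.60000e-02 9.14790e+01] [ 0.245  0.189 -0.008] [-0.069  0.029  0.07 ] [-45.158  13.933  28.499 106.609  -7.492  61.237 -12.278] [ 1.8000e-02 -3.6936e+01  3.5460e+00 -2.7576e+01 -1.0300e-01  4.9000e-02
  4.9700e-01] 0.062
```

Call:
arm_command(series="0 0 0 -0.04 140;0 0 0 -0.04 140;0 0 0 -0.04 140;0 0 0 0 140")

```text
time_s: 9.5
tool_pos: [0.5313, 0.1654, 0.0546]
tool_rot: [179.9, 0.0, 98.3]
force: [0.4, 1.0, 0.5]
grip_width: 0.0616
grasp_force: 20.0
```

```bash
python3 s.py
```

```text
9.5 [0.531 0.165 0.055] [1.79945e+02 1.80000e-02 9.82620e+01] [0.383 0.988 0.518] [-0.099  0.038 -0.006] [-44.409  13.851  27.62  106.586  -7.243  61.233  -5.72 ] [ -0.05  -37.057   3.408 -27.538  -0.137   0.067   0.358] 0.062
```

Call:
arm_command(series="0 0 0 -0.04 140;0 0 0 -0.04 140;0 0 0 0 140")

```text
time_s: 9.75
tool_pos: [0.5311, 0.1655, 0.0545]
tool_rot: [180.0, 0.0, 102.8]
force: [-1.2, -0.7, 1.1]
grip_width: 0.0613
grasp_force: 20.0
```

```bash
python3 s.py
```

```text
9.75 [0.531 0.166 0.055] [1.79965e+02 1.50000e-02 1.02819e+02] [-1.176 -0.681  1.145] [-0.181  0.003 -0.061] [-43.904  13.8    27.027 106.571  -7.082  61.238  -1.314] [ -0.051 -37.133   3.333 -27.522  -0.139   0.064   0.354] 0.061
```

Call:
arm_command(series="0 0 0 -0.04 140;0 0 0 -0.04 140;0 0 0 0 140")

```text
time_s: 10.0
tool_pos: [0.531, 0.1656, 0.0545]
tool_rot: [180.0, 0.0, 107.4]
force: [0.0, 0.2, 1.7]
grip_width: 0.0614
grasp_force: 20.0
```

```bash
python3 s.py
```

```text
10.0 [0.531 0.166 0.055] [1.79974e+02 1.10000e-02 1.07386e+02] [0.025 0.229 1.726] [-0.105 -0.01  -0.007] [-43.396  13.749  26.432 106.557  -6.919  61.236   3.103] [-3.7000e-02 -3.7209e+01  3.2680e+00 -2.7508e+01 -1.3200e-01  6.3000e-02
  3.5200e-01] 0.061
```

Call:
arm_command(series="0 0 0 -0.04 140;0 0 0 -0.04 140;0 0 0 0 140")

```text
time_s: 10.25
tool_pos: [0.5309, 0.1657, 0.0545]
tool_rot: [180.0, 0.0, 112.0]
force: [0.9, -0.1, 1.0]
grip_width: 0.0616
grasp_force: 20.0
```

```bash
python3 s.py
```

```text
10.25 [0.531 0.166 0.054] [1.79983e+02 7.00000e-03 1.11960e+02] [ 0.908 -0.131  1.03 ] [-0.115 -0.017  0.004] [-42.894  13.703  25.846 106.542  -6.759  61.232   7.531] [-2.0000e-02 -3.7278e+01  3.2060e+00 -2.7498e+01 -1.1900e-01  5.4000e-02
  3.5300e-01] 0.062
```

Call:
arm_command(series="0 0 0 -0.04 140;0 0 0 -0.04 140;0 0 0 0 140")

```text
time_s: 10.5
tool_pos: [0.5309, 0.1658, 0.0545]
tool_rot: [180.0, 0.0, 116.5]
force: [-0.1, -0.4, 0.5]
grip_width: 0.0616
grasp_force: 20.0
```

```bash
python3 s.py
```

```text
10.5 [0.531 0.166 0.055] [1.79972e+02 3.00000e-03 1.16528e+02] [-0.116 -0.38   0.468] [-0.004 -0.075  0.03 ] [-42.388  13.658  25.261 106.521  -6.604  61.217  11.959] [ 2.0000e-02 -3.7405e+01  3.1740e+00 -2.7393e+01 -6.4000e-02  1.6600e-01
  3.6700e-01] 0.062
```

Call:
arm_command(series="0 0 0 -0.04 140;0 0 0 -0.04 140;0 0 0 0 140")

```text
time_s: 10.75
tool_pos: [0.5309, 0.1659, 0.0545]
tool_rot: [180.0, -0.0, 121.1]
force: [1.0, -0.2, -0.1]
grip_width: 0.0615
grasp_force: 20.0
```

```bash
python3 s.py
```

```text
10.75 [0.531 0.166 0.055] [ 1.79964e+02 -1.90000e-02  1.21053e+02] [ 1.    -0.158 -0.067] [ 0.107 -0.113 -0.383] [-41.887  13.615  24.688 106.506  -6.473  61.207  16.365] [ -0.168 -37.532   2.934 -27.328   0.241   0.279   0.728] 0.062
```

Call:
arm_command(series="0 0 0 -0.02 140;0 0 0 0 140")

```text
time_s: 10.92
tool_pos: [0.5309, 0.1659, 0.0545]
tool_rot: [180.0, -0.0, 122.2]
force: [1.0, 0.5, -0.6]
grip_width: 0.0619
grasp_force: 20.0
```

```bash
python3 s.py
```

```text
10.917 [0.531 0.166 0.055] [ 1.79959e+02 -2.20000e-02  1.22235e+02] [ 0.994  0.528 -0.599] [ 0.174 -0.186 -0.663] [-41.759  13.601  24.55  106.502  -6.437  61.205  17.523] [ -0.401 -37.557   2.758 -27.223   0.493   0.399   0.825] 0.062
```

The stop is firm: the moment rose to 0.38 and then 0.66 N m, at about 58°. I'll ease back slightly and lift slowly, watching the weight.

Call:
arm_command(series="0 0 0 0.03 140;0 0 0 0.015 140;0 0 0 0 140;0 0 -1 0 140;0 0 -1 0 140;0 0 -1 0 140;0 0 0 0 140;0 0 0 0 140")

```text
time_s: 11.58
tool_pos: [0.5301, 0.1654, 0.0569]
tool_rot: [-179.9, -0.0, 119.8]
force: [0.5, 0.4, -7.4]
grip_width: 0.0615
grasp_force: 20.0
```

```bash
python3 s.py
```

```text
11.583 [0.53  0.165 0.057] [-1.79916e+02 -6.00000e-03  1.19796e+02] [ 0.525  0.447 -7.355] [-0.004 -0.296 -0.082] [-42.081  13.45   24.881 106.409  -6.376  61.582  15.045] [ -0.115 -40.758   3.384 -30.079   0.065   0.498   0.15 ] 0.062
```

The 7.4 N is too much for the top pot alone, so I stop and lower again before going any further.

Call:
arm_command(series="0 0 1 0 140;0 0 0 0 140;0 0 0 0 140")

```text
time_s: 11.83
tool_pos: [0.5305, 0.1656, 0.0566]
tool_rot: [-180.0, -0.0, 119.8]
force: [-0.5, -0.1, -2.4]
grip_width: 0.0619
grasp_force: 20.0
```

```bash
python3 s.py
```

```text
11.833 [0.53  0.166 0.057] [-1.79967e+02 -1.10000e-02  1.19789e+02] [-0.501 -0.084 -2.368] [-0.168  0.127 -0.174] [-42.066  13.481  24.878 106.414  -6.412  61.501  15.069] [-1.2500e-01 -3.9206e+01  3.2380e+00 -2.9400e+01  2.0000e-02 -1.0300e-01
  1.4900e-01] 0.062
```

Call:
arm_command(series="0 0 1 0 140;0 0 1 0 140;0 0 0 0 140;0 0 0 0 140")

```text
time_s: 12.17
tool_pos: [0.5312, 0.166, 0.0552]
tool_rot: [179.9, -0.0, 119.8]
force: [-0.6, -0.4, 4.7]
grip_width: 0.0617
grasp_force: 20.0
```

```bash
python3 s.py
```

```text
12.167 [0.531 0.166 0.055] [ 1.79930e+02 -7.00000e-03  1.19796e+02] [-0.565 -0.365  4.74 ] [-0.166  0.307 -0.107] [-42.04   13.586  24.859 106.464  -6.492  61.255  15.126] [-7.0000e-03 -3.5996e+01  3.0670e+00 -2.6907e+01  9.1000e-02 -4.4800e-01
  1.6000e-01] 0.062
```

Call:
arm_command(series="0 0 0 0 60;0 0 0 0 50;0 0 0 0 50;0 0 0 0 50;0 0 0 0 60;0 0 0 0 66;0 0 0 0 72;0 0 0 0 80;0 0 0 0 100;0 0 0 0 140;0 0 0 0 140", squeeze=15)

```text
time_s: 13.08
tool_pos: [0.5309, 0.1659, 0.0545]
tool_rot: [180.0, 0.0, 119.8]
force: [0.8, 0.8, -0.0]
grip_width: 0.0613
grasp_force: 15.0
```

```bash
python3 s.py
```

```text
13.083 [0.531 0.166 0.055] [1.79977e+02 1.00000e-03 1.19799e+02] [ 0.816  0.759 -0.045] [-0.041 -0.11   0.033] [-42.043  13.626  24.854 106.511  -6.491  61.217  15.125] [ 4.8000e-02 -3.7802e+01  3.2790e+00 -2.7570e+01 -7.0000e-03  2.4800e-01
  3.0000e-03] 0.061
```

Call:
arm_command(series="0 0 0 -0.02 160;0 0 0 -0.02 160;0 0 0 0 160", squeeze=35)

```text
time_s: 13.33
tool_pos: [0.5308, 0.1658, 0.0545]
tool_rot: [180.0, -0.0, 122.1]
force: [0.5, 0.6, -0.2]
grip_width: 0.0615
grasp_force: 35.0
```

```bash
python3 s.py
```

```text
13.333 [0.531 0.166 0.054] [ 1.79975e+02 -1.40000e-02  1.22117e+02] [ 0.545  0.558 -0.245] [ 0.141 -0.16  -0.351] [-41.77   13.603  24.56  106.507  -6.427  61.212  17.4  ] [ -0.167 -38.023   3.036 -27.56    0.289   0.411   0.562] 0.061
```

Call:
arm_command(series="0 0 0 0.02 160;0 0 0 0 160;0 0 -0.5 0 160;0 0 -0.5 0 160;0 0 0 0 160;0 0 0 0 160")

```text
time_s: 13.83
tool_pos: [0.5304, 0.1657, 0.055]
tool_rot: [-180.0, 0.0, 120.9]
force: [1.8, 1.0, -5.8]
grip_width: 0.0612
grasp_force: 35.0
```

```bash
python3 s.py
```

```text
13.833 [0.53  0.166 0.055] [-1.79966e+02  3.00000e-03  1.20945e+02] [ 1.773  0.974 -5.822] [ 0.167 -0.419 -0.172] [-41.932  13.576  24.716 106.496  -6.412  61.315  16.209] [-2.2000e-02 -4.0357e+01  3.4240e+00 -2.9093e+01  1.4800e-01  8.7500e-01
  1.5800e-01] 0.061
```

Call:
arm_command(series="0 0 -0.5 0 160;0 0 -0.5 0 160;0 0 0 0 160;0 0 0 0 160")

```text
time_s: 14.17
tool_pos: [0.5303, 0.1655, 0.0561]
tool_rot: [-179.9, -0.0, 120.9]
force: [1.5, 0.6, -7.6]
grip_width: 0.0614
grasp_force: 35.0
```

```bash
python3 s.py
```

```text
14.167 [0.53  0.166 0.056] [-1.79945e+02 -7.00000e-03  1.20941e+02] [ 1.527  0.595 -7.574] [ 0.02  -0.249 -0.164] [-41.942  13.491  24.73  106.44   -6.371  61.471  16.183] [ -0.144 -40.95    3.352 -30.144   0.044   0.525   0.158] 0.061
```

At the stop the lift is rubbing: a stop moment remains on the lugs. I'll lower it, regrip to relieve the load, turn back about 5° and try again.

Call:
arm_command(series="0 0 1 0 160;0 0 1 0 160;0 0 0 0 60;0 0 0 0 50;0 0 0 0 50;0 0 0 0 60;0 0 0 0 66;0 0 0 0 72;0 0 0 0 80;0 0 0 0 100;0 0 0 0 140;0 0 0 0.03 140;0 0 0 0.03 140;0 0 0 0.02 140;0 0 0 0 140;0 0 0 0 140", squeeze=15)

```text
time_s: 15.5
tool_pos: [0.5308, 0.1657, 0.0546]
tool_rot: [180.0, 0.0, 116.4]
force: [0.5, -0.2, 0.6]
grip_width: 0.0617
grasp_force: 15.0
```

```bash
python3 s.py
```

```text
15.5 [0.531 0.166 0.055] [1.79988e+02 4.00000e-03 1.16383e+02] [ 0.472 -0.151  0.559] [-0.115  0.028 -0.031] [-42.417  13.655  25.295 106.522  -6.605  61.238  11.82 ] [-1.3000e-01 -3.7246e+01  3.1440e+00 -2.7368e+01 -1.0000e-01  7.4000e-02
 -2.2000e-02] 0.062
```

Call:
arm_command(series="0 0 -0.5 0 140;0 0 -0.5 0 140;0 0 0 0 140;0 0 0 0 140")

```text
time_s: 15.83
tool_pos: [0.5304, 0.1657, 0.0552]
tool_rot: [-180.0, -0.0, 116.4]
force: [-0.6, -0.1, -1.2]
grip_width: 0.0616
grasp_force: 15.0
```

```bash
python3 s.py
```

```text
15.833 [0.53  0.166 0.055] [-1.79970e+02 -5.00000e-03  1.16366e+02] [-0.611 -0.103 -1.194] [-0.095 -0.017  0.039] [-42.426  13.603  25.29  106.5    -6.574  61.35   11.772] [ 7.0000e-03 -3.8359e+01  3.3530e+00 -2.8425e+01 -4.7000e-02  5.7000e-02
  1.0000e-03] 0.062
```

Only 1.2 N now. Lifting on in small steps.

Call:
arm_command(series="0 0 -0.5 0 140;0 0 -0.5 0 140;0 0 -0.5 0 140;0 0 0 0 140;0 0 0 0 140")

```text
time_s: 16.25
tool_pos: [0.5308, 0.1658, 0.057]
tool_rot: [180.0, -0.0, 116.4]
force: [0.1, -0.7, -1.6]
grip_width: 0.0616
grasp_force: 15.0
```

```bash
python3 s.py
```

```text
16.25 [0.531 0.166 0.057] [ 1.79991e+02 -2.00000e-03  1.16360e+02] [ 0.068 -0.655 -1.603] [-0.078 -0.028 -0.054] [-42.453  13.488  25.311 106.4    -6.519  61.513  11.723] [ 1.0000e-03 -3.8276e+01  3.3230e+00 -2.8467e+01 -4.8000e-02  5.4000e-02
 -0.0000e+00] 0.062
```

Call:
arm_command(series="0 0 -0.7 0 140;0 0 -0.7 0 140;0 0 0 0 140;0 0 0 0 140")

```text
time_s: 16.58
tool_pos: [0.5308, 0.1658, 0.0585]
tool_rot: [180.0, -0.0, 116.4]
force: [0.5, 0.2, -1.2]
grip_width: 0.0615
grasp_force: 15.0
```

```bash
python3 s.py
```

```text
16.583 [0.531 0.166 0.058] [ 1.79987e+02 -2.00000e-03  1.16356e+02] [ 0.527  0.207 -1.182] [-0.085  0.008  0.02 ] [-42.472  13.394  25.324 106.322  -6.468  61.671  11.681] [ 1.0000e-03 -3.8240e+01  3.3050e+00 -2.8524e+01 -4.8000e-02  5.4000e-02
 -1.0000e-03] 0.062
```

Free: 1.2 N at 4 mm up. Raise it clear.

Call:
arm_command(series="0 0 -2 0 140;0 0 -3 0 140;0 0 -4 0 140;0 0 -5 0 140;0 0 -8 0 140;0 0 -10 0 140;0 0 -12 0 140;0 0 -15 0 140;0 0 -12 0 140;0 0 -8 0 140;0 0 0 0 140;0 0 0 0 140")

```text
time_s: 17.58
tool_pos: [0.531, 0.1659, 0.1379]
tool_rot: [179.9, -0.0, 116.4]
force: [-0.0, 1.0, -1.7]
grip_width: 0.0616
grasp_force: 15.0
```

```bash
python3 s.py; python3 -c "
from h import *
to(.505,-.207,.15)
b=cams.read_camera('side');cv2.imwrite('pics/l.png',b);cv2.imwrite('pics/lc.png',cv2.resize(b[90:240,200:400],(800,600)))"
```

```text
17.583 [0.531 0.166 0.138] [ 1.79931e+02 -1.00000e-02  1.16360e+02] [-0.034  0.991 -1.695] [-0.1    0.098  0.006] [-43.389   8.908  25.773 101.437  -4.117  70.508   9.844] [ 4.1000e-02 -3.6727e+01  2.3920e+00 -3.1458e+01 -4.3000e-02  3.9000e-02
 -7.0000e-03] 0.062
t 17.58 pos [0.531  0.1659 0.1379] rot [ 1.7993e+02 -1.0000e-02  1.1636e+02] q [-43.   9.  26. 101.  -4.  71.  10.] shift mm [-322.6 -188.9  -12.3]
```

View pics/lc.png

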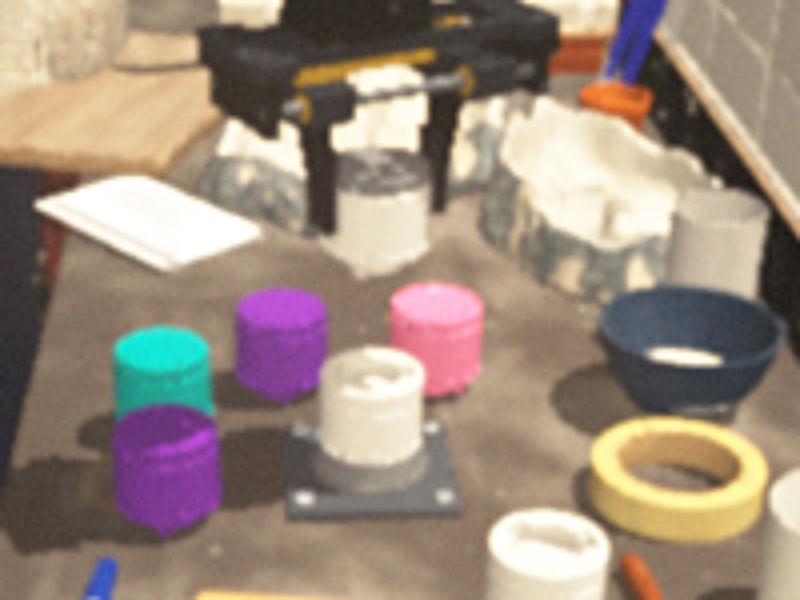

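The pot beneath is still seated in its foot (crop 370,400), and the capped pot hangs upright, foot down, in the gripper. Carrying it to the pan.

Call:
arm_command(series="-6 -3.5 -1 0 140;-12 -7 -1 0 140;-18 -10.5 -1 0 140;-20 -11.5 -1 0 140;-20 -11.5 0 0 140;-20 -12 0 0 140;-20 -12 0 0 140;-20 -12 0 0 140;-20 -12 0 0 140;-20 -12 0 0 140;-20 -12 0 0 140;-20 -12 0 0 140;-20 -12 0 0 140;-20 -12 0 0 140;-20 -11.5 0 0 140;-18 -10.5 0 0 140;-15 -8.5 0 0 140;-10 -6 0 0 140;-4 -2.5 0 0 140;0 0 0 0 140")

```text
time_s: 19.3
tool_pos: [0.5015, -0.2108, 0.141]
tool_rot: [-179.9, -0.0, 116.1]
force: [0.8, 0.6, -1.4]
grip_width: 0.0617
grasp_force: 15.0
```

```bash
python3 -c "
from h import *
to(.505,-.2075,.045)
o=telemetry.get_obs();i=cams.read_camera('wrist');cv2.imwrite('pics/w2.png',i)
j=cams.read_camera('top');cv2.imwrite('pics/t2.png',j)"; python3 s.py
```

```text
t 19.3 pos [ 0.5015 -0.2108  0.141 ] rot [-179.94   -0.    116.14] q [-20.   8.  43. 103.  -6.  71.  52.] shift mm [ 1.4  4.7 96. ]
19.4 [ 0.503 -0.208  0.141] [-1.79992e+02 -5.40000e-02  1.16346e+02] [ 0.96   0.385 -1.582] [-0.064 -0.034 -0.015] [-19.63    8.268  43.155 103.233  -6.007  70.86   51.553] [ 8.4800e-01 -2.9453e+01  3.9490e+00 -3.0602e+01  1.1800e-01  7.2000e-02
  1.8000e-02] 0.062
```

View pics/w2.png

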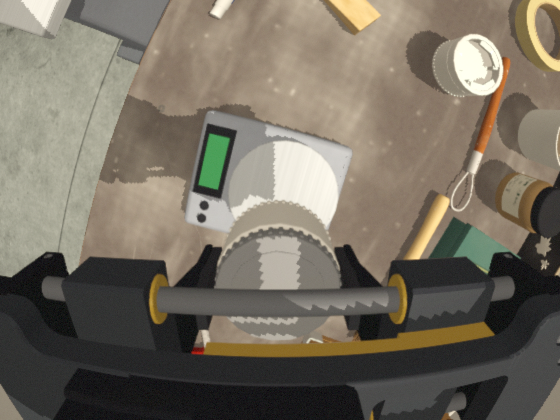

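Call:
arm_command(series="0 1 15 0 140;0 1 15 0 140;0 0 15 0 140;0 0 15 0 140;0 0 12 0 140;0 0 8 0 140;0 0 6 0 140;0 0 4 0 140;0 0 0 0 140;0 0 0 0 140;0 0 0 0 140")

```text
time_s: 20.32
tool_pos: [0.5054, -0.2078, 0.052]
tool_rot: [179.9, 0.0, 116.4]
force: [0.7, 0.7, -1.4]
grip_width: 0.0616
grasp_force: 15.0
```

```bash
python3 s.py; python3 -c "
from h import *
to(.505,-.2075,.0375)"
```

```text
20.317 [ 0.505 -0.208  0.052] [1.79936e+02 4.20000e-02 1.16355e+02] [ 0.679  0.654 -1.428] [-0.084  0.027  0.002] [-17.482  14.553  42.078 108.49  -11.127  60.993  55.458] [-4.3000e-02 -3.3011e+01  5.3050e+00 -2.7732e+01 -6.0000e-03  9.7000e-02
 -0.0000e+00] 0.062
t 20.32 pos [ 0.5054 -0.2078  0.052 ] rot [1.7994e+02 4.0000e-02 1.1636e+02] q [-17.  15.  42. 108. -11.  61.  55.] shift mm [ 0.5 -0.2 14.5]
```

The wrist view shows the pan (columns 229 to 337) in line with the held pot, with room all round. Lowering gently.

Call:
arm_command(series="0 0 3 0 140;0 0 3 0 140;0 0 2 0 140;0 0 2 0 140;0 0 1 0 140;0 0 1 0 140;0 0 0 0 140;0 0 0 0 140")

```text
time_s: 20.98
tool_pos: [0.5048, -0.2076, 0.0393]
tool_rot: [180.0, -0.0, 116.4]
force: [-0.2, -0.0, -1.7]
grip_width: 0.0615
grasp_force: 15.0
```

```bash
python3 s.py
```

```text
20.983 [ 0.505 -0.208  0.039] [ 1.79999e+02 -1.00000e-03  1.16354e+02] [-0.176 -0.046 -1.723] [-0.06  0.02 -0.01] [-17.085  15.554  41.783 109.132 -11.946  59.692  56.087] [-3.0000e-03 -3.3795e+01  5.6700e+00 -2.7396e+01 -3.0000e-03  8.9000e-02
  2.0000e-03] 0.061
```

Call:
arm_command(series="0 0 0.5 0 140;0 0 0.5 0 140;0 0 0.5 0 140;0 0 0.5 0 140;0 0 0 0 140;0 0 0 0 140")

```text
time_s: 21.48
tool_pos: [0.5049, -0.2076, 0.0375]
tool_rot: [180.0, 0.0, 116.4]
force: [-0.3, 0.5, -0.4]
grip_width: 0.0615
grasp_force: 15.0
```

```bash
python3 s.py
```

```text
21.483 [ 0.505 -0.208  0.037] [1.79987e+02 1.00000e-03 1.16359e+02] [-0.262  0.472 -0.351] [-0.025  0.02   0.039] [-17.019  15.708  41.733 109.219 -12.086  59.483  56.196] [ 4.9000e-02 -3.3557e+01  5.7020e+00 -2.7083e+01  9.0000e-03 -6.0000e-03
  5.0000e-03] 0.062
```

Call:
arm_command(series="0 0 0.4 0 140;0 0 0.4 0 140;0 0 0 0 140;0 0 0 0 140")

```text
time_s: 21.82
tool_pos: [0.5049, -0.2076, 0.0367]
tool_rot: [180.0, 0.0, 116.4]
force: [-1.6, 0.8, 0.8]
grip_width: 0.0615
grasp_force: 15.0
```

```bash
python3 s.py
```

```text
21.817 [ 0.505 -0.208  0.037] [1.79986e+02 2.00000e-03 1.16356e+02] [-1.649  0.815  0.75 ] [-0.008  0.157 -0.067] [-16.991  15.771  41.714 109.256 -12.141  59.399  56.237] [ 9.0000e-02 -3.3055e+01  5.6480e+00 -2.6692e+01  1.0000e-03 -1.6800e-01
  8.0000e-03] 0.061
```

The pan now carries the pot. Open gradually, then withdraw straight up.

Call:
arm_command(series="0 0 0 0 74;0 0 0 0 70;0 0 0 0 66;0 0 0 0 62;0 0 0 0 55;0 0 0 0 45;0 0 0 0 30;0 0 0 0 10;0 0 0 0 0;0 0 0 0 0;0 0 0 0 0;0 0 0 0 0")

```text
time_s: 22.82
tool_pos: [0.5048, -0.2076, 0.0365]
tool_rot: [180.0, -0.0, 116.4]
force: [-0.0, 0.8, -0.2]
grip_width: 0.0866
grasp_force: 0.0
```

Call:
arm_command(series="0 0 -2 0 0;0 0 -4 0 0;0 0 -8 0 0;0 0 -12 0 0;0 0 -15 0 0;0 0 -20 0 0;0 0 -20 0 0;0 0 -20 0 0;0 0 -15 0 0;0 0 -10 0 0;0 0 0 0 0;0 0 0 0 0;0 0 0 0 0")

```text
time_s: 23.9
tool_pos: [0.5042, -0.2073, 0.1618]
tool_rot: [-180.0, -0.1, 116.4]
force: [-0.3, -0.4, -0.0]
grip_width: 0.087
grasp_force: 0.0
```

```bash
python3 -c "
from h import *
a=cams.read_camera('side')[140:350,200:360];b=cams.read_camera('wrist')
c=np.zeros((525,800,3),np.uint8);c[:,:400]=cv2.resize(a,(400,525));c[:300,400:]=cv2.resize(b,(400,300));cv2.imwrite('pics/f.png',c)"; python3 s.py
```

```text
24.0 [ 0.504 -0.207  0.161] [-1.79908e+02 -7.00000e-02  1.16356e+02] [-0.066 -0.622 -0.218] [-0.061  0.009 -0.009] [-20.162   7.452  43.357 101.525  -5.311  73.224  50.855] [ 1.9000e-02 -2.8645e+01  2.9290e+00 -3.0562e+01 -2.0000e-03  8.6000e-02
  0.0000e+00] 0.087
```

View pics/f.png

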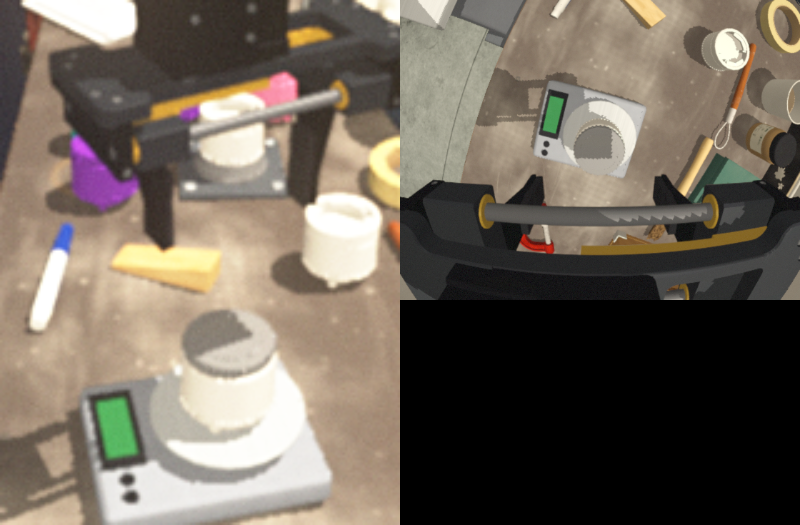

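The pot stands upright in the middle of the pan (crop 228,390), the pot beneath is still seated in its foot, and the gripper is clear.

```bash
python3 -c "
from cell import env;print(env.sign_off())"
```

```text
the job is handed in; nothing more can be done
None
```

The top pot was unlocked (stop felt at about 58° anticlockwise) and now stands upright in the middle of the scale pan; two early lift tries dragged (up to 7.6 N, 2.4 mm), but the pot beneath is seated in its foot, and the job was handed in at about 24 s.

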